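# Swap the tipped bottle on the labelling turntable

### The arm

A 7-joint arm with a two-finger parallel gripper is mounted at the origin on the work surface. World frame = base frame: x ahead of the robot, y to its left, z up, the work surface at z = 0. Lengths are in m, angles in rad, forces in N, time in s.
With the tool pointing down it reaches from about 0.425 to 0.95 m from the base axis. Payload 4.7 kg.
Tool frame: the origin (TCP) lies between the finger pads; the fingertips stand 25 mm ahead of it and the grasp point (between the pads) lies 6 mm ahead of it; z points along the fingers, y is the line along which they close (so a half turn about z gives the same grasp; the last joint's range is limited). The gripper opens to 85 mm and grips with 20 to 120 N. Pads are 22 mm wide; open, the fingers measure 114 mm over their backs; the gripper's body (76 mm by 85 mm) begins 54 mm behind the grasp point. The pads swing forward as they close: fully open they stand 13 mm farther back than shut.
Start: joints at [1.132, 0.469, -0.049, 1.532, 0.024, 1.141, -0.082], TCP at [0.269, -0.619, 0.256] pointing down, gripper open.
Joint ranges: [-2.59, 2.59], [-0.33, 1.99], [-1.39, 1.29], [0.1, 2.45], [-1.04, 4.18], [0.21, 1.99], [-2.66, 2.66]. Speed limits (rad/s): [2.57, 2.57, 3.14, 3.14, 3.14, 3.14, 3.14].

### API

Orientations are given as a 3x3 rotation matrix whose columns are the frame's x, y, z axes.
In Python, from rig import * gives the robot as it stands. Calls block until the motion is done:
- movep(position, orientation): joint-space move of the TCP to a pose.
- move_l(position, attitude=None, feed=0.15, until_force=None): straight line of the TCP; attitude=None keeps the orientation; feed is the mean speed in m/s. With until_force (N) it stops when the force on the tool has changed by that much, and returns True; else False.
- move_joints(angles): joint-space move.
- command_gripper(opening, newtons=None): finger opening in m; newtons is the grip in N (None keeps the last); returns when the fingers have stopped.
- sleep(seconds).
- inverse_kinematics(position, orientation): joint angles nearest the present ones, or None.
- sense(): the state.
- camera(name): name is "scene" or "top" or "wrist"; returns (picture, depth): 480x640x3 uint8, red, green, blue; 480x640 float32, m along the optical axis (not along the pixel's ray), 0 where there is no reading.
- camera_params(name): a dict with "K" (3x3 intrinsics, pixels), "dist" ([k1, k2, p1, p2, k3] as OpenCV has them; the pictures are not rectified), "position" and "rotation" of the camera in the world; the wrist camera has in their place "tool_from_camera" (4x4, takes a point from camera to tool coordinates, whose origin is the TCP and whose axes are the flange's). Camera axes: x right, y down, z forward; pixel columns grow to the right and rows downward; lengths in m; the calibration is good to about 2 mm. A picture is of the moment at which its call begins: read the wrist's pose just before it. camera_params takes no time and is no camera call.
A pose or a line that the arm cannot do raises Unreachable and nothing moves.
- finish_job(): hands the job in; it is judged then, once.
The state is a dict: "time_s": time; "joint_pos": joint angles; "qd": joint speeds; "joint_efforts": joint torques, N m; "position": TCP position; "tcp_rot": TCP orientation; "wrist_force": force on the tool from outside, world axes, zero at the start; "ft_torque": the same for the moment, N m; "finger_gap": finger opening in m; "gripper_force": force on a finger pad.
Only numpy, scipy, OpenCV 4.12 (cv2) and the standard library are available. Lean on these libraries where they do the work, as an engineer would, in place of code of your own. Each camera call takes 0.05 s, during which the arm holds its last target. There are 200 camera calls.

### The job

One of the full glass bottles on the freely spinning turntable has tipped over: lift it off and lay it gently, without dropping it, on its side inside the wooden tray. Then take the spare bottle that stands by itself on the table and set it down gently, upright, in the middle of the empty cork disc on the turntable. The other two bottles on the turntable must stay standing on their discs, the corked bottle and the candle jar on the table stay where they are, and the turntable is left at rest.

Things in the scene. Friction and masses are not known exactly. Their poses are not given: they have to be found in the camera images.
- tipped: the tipped bottle, lying on the turntable: a square brown-glass bottle, body 46 x 46 x 90 mm with paper label, short neck, round black cap 34 mm wide from 100 to 132 mm above its base, about 0.28 kg. Origin on its underside as it lies, below the middle of its body; x along the bottle to the cap (body x = -45 to 45 mm, cap 55 to 87 mm), z up, centre line at z = 23 mm
- tipped_mid (a point): the point in the middle of the tipped bottle's square body, on its centre line
- spare: the spare bottle, standing on the table away from the turntable: a square brown-glass bottle, body 46 x 46 x 90 mm with paper label, short neck, round black cap 34 mm wide from 100 to 132 mm above its base, about 0.28 kg. Origin at the centre of its base, z along the bottle to the cap; x and y square to its faces
- keep_a: one of the two bottles standing on the turntable, same kind as the spare; origin at the centre of its base
- keep_b: the other bottle standing on the turntable, same kind; origin at the centre of its base
- turntable: turntable with a fixed steel foot under a round white platter 290 mm in diameter, flat top 36 mm above the table. Origin on the table on the axis of rotation, z up; this frame does not turn with the platter
- platter (a joint): angle of the platter about the vertical axis in rad, counter-clockwise from above, 0 at the start; it spins freely with very little friction
- disc_free (a point): centre, on the platter's top, of the cork disc without a standing bottle, at first partly covered by the tipped bottle. Three cork discs 76 mm in diameter are let in flush, 85 mm from the axis, 120 degrees apart; they turn with the platter
- disc_a (a point): centre of the cork disc under keep_a, on the platter's top
- disc_b (a point): centre of the cork disc under keep_b, on the platter's top
- tray: open tray of light wood, fixed to the table: outside 212 mm along its x, 142 mm along its y, 30 mm high; walls and floor 6 mm thick (inside 200 x 130 mm). Origin at the centre of its underside
- corked: bystander: round brown-glass bottle with a cork, 66 mm in diameter, 169 mm tall; origin at the centre of its base
- candle_jar: bystander: white jar with a wooden lid, 90 mm in diameter, 97 mm tall; origin at the centre of its base
There are look-alikes about, which are no part of the job. Leave any yellow look-alike of the tipped alone. What is shaped like the keep_a but turquoise is not meant.

How it is judged:
By the outcome, as a careful person would: the job done as asked, in the order asked, and still so for the second after the job is handed in, with the robot touching nothing.
It also fails if it takes over 69 s, if anything falls off the work surface, if the arm or the gripper's body presses on something with over 40 N, if the wrist force passes 120 N, or if a joint passes its speed limit or range.

## Working session

There is one attempt and no reset: what is moved stays moved. The work goes in short steps, each a Python script; the robot and the scene stay as the last script left them, time stands still between calls to the robot, and variables do not carry over. Pictures are saved under pics/ and viewed, at most 10 in all, crops included, and the job is handed in when it is done.

```bash
ls; mkdir -p pics; python3 - <<'E'
from rig import *
import cv2,numpy as np
for n in("scene","top"):
    p,d=camera(n); cv2.imwrite(f"pics/{n}0.png",p[:,:,::-1]); np.savez(f"{n}0.npz",p=p,d=d)
    print(n,camera_params(n))
print(camera_params("wrist")); print(sense()["time_s"], sense()["tcp_rot"])
E
```

```text
pics
scene {'K': array([[624.86080765,   0.        , 317.26800616],
       [  0.        , 624.86080765, 237.66095066],
       [  0.        ,   0.        ,   1.        ]]), 'dist': array([-0.18600779,  0.        ,  0.        ,  0.        ,  0.        ]), 'position': array([1.28044713, 0.2428099 , 1.17599609]), 'rotation': array([[-3.53518353e-01,  7.92103614e-01, -4.97590835e-01],
       [ 9.35427539e-01,  2.99178684e-01, -1.88327999e-01],
       [-3.06717966e-04, -5.32037574e-01, -8.46720690e-01]])}
top {'K': array([[533.60589947,   0.        , 323.62807538],
       [  0.        , 533.60589947, 227.88879508],
       [  0.        ,   0.        ,   1.        ]]), 'dist': array([0.00425728, 0.        , 0.        , 0.        , 0.        ]), 'position': array([0.46775923, 0.01053242, 1.25216762]), 'rotation': array([[-0.00464761, -0.99425801,  0.10690838],
       [-0.99998421,  0.00495878,  0.00264505],
       [-0.00316   , -0.10689439, -0.99426536]])}
{'K': array([[336.46289739,   0.        , 318.35329751],
       [  0.        , 336.46289739, 241.83362626],
       [  0.        ,   0.        ,   1.        ]]), 'dist': array([-0.03435996,  0.        ,  0.        ,  0.        ,  0.        ]), 'tool_from_camera': array([[ 8.27855226e-04, -9.62763645e-01, -2.70343260e-01,
         6.86569533e-02],
       [ 9.99999131e-01,  5.19689099e-04,  1.21148474e-03,
        -3.19250983e-04],
       [-1.02587902e-03, -2.70344028e-01,  9.62763239e-01,
        -1.17156916e-01],
       [ 0.00000000e+00,  0.00000000e+00,  0.00000000e+00,
         1.00000000e+00]])}
0.1 [[ 9.17179820e-01  3.98472807e-01 -7.74269885e-04]
 [ 3.98473552e-01 -9.17178446e-01  1.58921987e-03]
 [-7.68827465e-05 -1.76612647e-03 -9.99998437e-01]]
```

View pics/scene0.png

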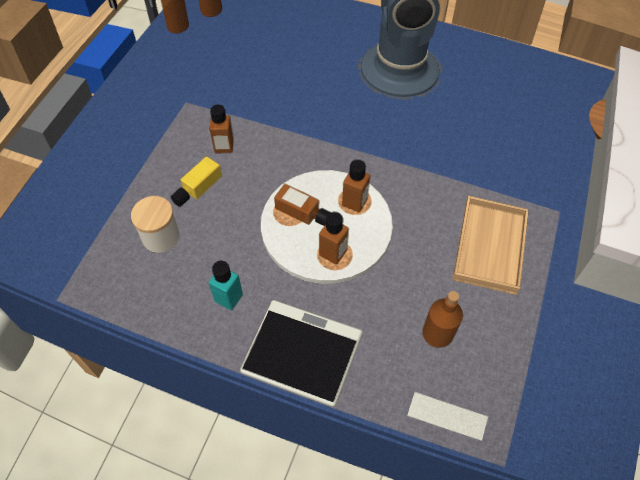

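View pics/top0.png

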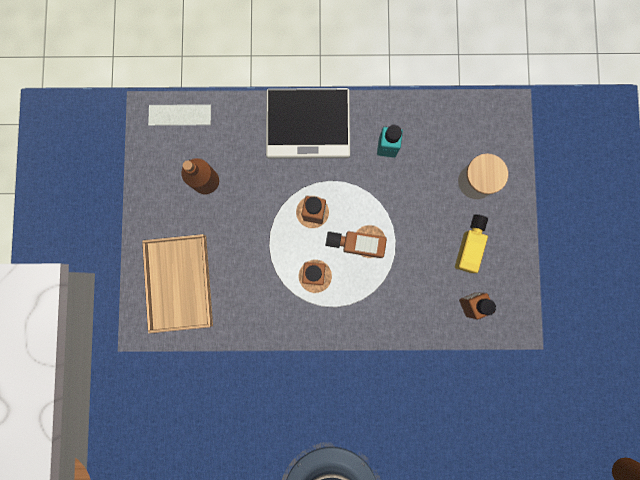

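List of candidates:
- **Tipped bottle:** brown lying bottle at top (365,244) / scene (297,204), against the yellow lying one at top (474,245). I choose the brown.
- **Spare:** brown square standing bottle at top (480,306) / scene (221,130). The others are the turquoise one at (391,140), the corked one at (200,175), the keeps at (313,208) and (313,273), and brown background bottles at scene (175,15) and (210,5). I choose the standing brown one on the mat.
- **Tray:** top (177,283).

Next I measure from the two views.

```bash
cat > h.py <<'E'
import cv2, numpy as np
from rig import *
def pose(n,s=None):
    c=camera_params(n)
    if n!="wrist": return c,np.array(c["position"]),np.array(c["rotation"])
    s=s or sense(); T=np.eye(4); T[:3,:3]=s["tcp_rot"]; T[:3,3]=s["position"]
    T=T@np.array(c["tool_from_camera"]); return c,T[:3,3],T[:3,:3]
def rays(n,uv,s=None):
    c,o,R=pose(n,s)
    q=cv2.undistortPoints(np.float64(uv).reshape(-1,1,2),c["K"],c["dist"]).reshape(-1,2)
    return o,np.c_[q,np.ones(len(q))]@R.T
def plane(n,uv,z,s=None):
    o,d=rays(n,uv,s); return o+d*((z-o[2])/d[:,2])[:,None]
def tri(obs):   # obs: list of (name, uv, state) -> point, rms miss
    A=np.zeros((3,3)); b=np.zeros(3); L=[]
    for n,uv,s in obs:
        o,d=rays(n,uv,s); d=d[0]/np.linalg.norm(d[0]); P=np.eye(3)-np.outer(d,d); A+=P; b+=P@o; L.append((P,o))
    x=np.linalg.solve(A,b); return x,[float(np.linalg.norm(P@(x-o))) for P,o in L]
def masks(p):
    h,s,v=cv2.split(cv2.cvtColor(p,cv2.COLOR_RGB2HSV))
    m=dict(black=v<45, brown=(h<14)&(s>150)&(v>45)&(v<170), cork=(h<18)&(s>75)&(s<=175)&(v>150),
           wood=(h>8)&(h<24)&(s>60)&(v>140), white=(s<40)&(v>190), label=(s<60)&(v>140))
    return {k:x.astype(np.uint8) for k,x in m.items()}
def blobs(m,box,amin=30):
    x0,y0,x1,y1=box; k=np.zeros_like(m); k[y0:y1,x0:x1]=m[y0:y1,x0:x1]
    cs,_=cv2.findContours(k,cv2.RETR_EXTERNAL,cv2.CHAIN_APPROX_NONE)
    cs=[c for c in cs if cv2.contourArea(c)>=amin]; return sorted(cs,key=cv2.contourArea,reverse=True)
def cen(c): M=cv2.moments(c); return np.array([M["m10"],M["m01"]])/M["m00"]
E
python3 - <<'E'
from h import *
np.set_printoptions(precision=4,suppress=True)
T=np.load("top0.npz");S=np.load("scene0.npz")
mt,ms=masks(T["p"]),masks(S["p"])
for nm,m,box in(("top",mt,(260,170,510,330)),("scene",ms,(190,90,400,285))):
    for k in("black","brown","cork","label"):
        print(nm,k,[(cen(c).round(1).tolist(),cv2.contourArea(c)) for c in blobs(m[k],box,40)][:8])
for nm,m,box in(("top",mt,(255,170,410,320)),("scene",ms,(250,165,400,285))):
    c=cv2.convexHull(blobs(m["white"],box,500)[0])
    P=plane(nm,c,.036)[:,:2].astype(np.float32); print(nm,"platter",cv2.fitEllipse(P))
for nm,m,box in(("top",mt,(135,225,220,340)),("scene",ms,(445,190,535,300))):
    c=cv2.convexHull(blobs(m["wood"],box,500)[0])
    q=cv2.approxPolyN(c,4)
    print(nm,"tray",q.reshape(-1,2).tolist(),plane(nm,q,.03)[:,:2].tolist(),cv2.minAreaRect(plane(nm,c,.03)[:,:2].astype(np.float32)))
E
```

```text
top black [([479.1, 221.8], 160.0), ([486.3, 307.4], 99.5)]
top brown [([478.1, 298.6], 64.0)]
top cork [([487.0, 179.9], 699.0), ([366.7, 237.7], 469.5), ([317.8, 277.8], 418.0), ([304.0, 216.6], 156.0), ([476.1, 304.9], 63.5), ([315.8, 211.1], 59.0), ([325.7, 214.4], 41.0)]
top label [([332.1, 243.5], 12400.5)]
scene black [([330.7, 221.2], 355.0), ([221.3, 271.1], 266.5), ([357.0, 169.9], 237.5), ([217.7, 113.5], 195.0)]
scene brown [([296.8, 207.1], 660.0), ([353.6, 192.1], 595.0), ([330.9, 243.7], 587.5), ([221.5, 130.3], 307.0)]
scene cork [([336.8, 261.0], 289.5), ([284.4, 218.1], 228.5), ([354.2, 206.1], 157.0)]
scene label [([322.7, 228.8], 10522.0), ([220.9, 142.2], 131.5)]
top platter ((0.5647217631340027, -0.0051403166726231575), (0.28725960850715637, 0.28756868839263916), 165.98097229003906)
scene platter ((0.5651936531066895, -0.0072368448600173), (0.2871711254119873, 0.28875043988227844), 75.67455291748047)
top tray [[210, 327], [148, 333], [142, 240], [203, 234]] [[0.37524811514049317, 0.2715428786276695], [0.36257440841610405, 0.41124003302879386], [0.5732476613583223, 0.4315360448420318], [0.5864092399807931, 0.29152386559620214]] ((0.47470709681510925, 0.3517299294471741), (0.21230679750442505, 0.1413038969039917), 5.464322566986084)
scene tray [[528, 209], [519, 295], [452, 280], [468, 195]] [[0.36470074403327524, 0.4106684143398055], [0.5903929372542959, 0.4325862932168353], [0.6052386483388125, 0.289277476948411], [0.37693315831451357, 0.27023093583655616]] ((0.4845140278339386, 0.3504437804222107), (0.22936592996120453, 0.14371930062770844), 4.804347515106201)
```

The platter centre agrees in both views, (0.565, -0.006) with diameter 0.288. The tray fits 212 x 141 mm at yaw 5.4°. Next come close wrist views from two places each.

```bash
python3 - <<'E'
from h import *
import pickle
R=np.diag([1.,-1,-1])
out=[]
for i,p in enumerate([(.36,-.40,.33),(.40,-.33,.33),(.50,-.13,.36),(.56,-.06,.36)]):
    movep(p,R); sleep(.3); s=sense(); im,d=camera("wrist"); out.append((s,im,d))
    cv2.imwrite(f"pics/w{i}.png",im[:,:,::-1])
pickle.dump(out,open("w.pkl","wb")); print(sense()["time_s"])
a=np.vstack([np.hstack([cv2.resize(out[i][1],(400,300)) for i in r]) for r in((0,1),(2,3))])
cv2.imwrite("pics/wall.png",a[:,:,::-1])
E
```

```text
4.25
```

View pics/wall.png

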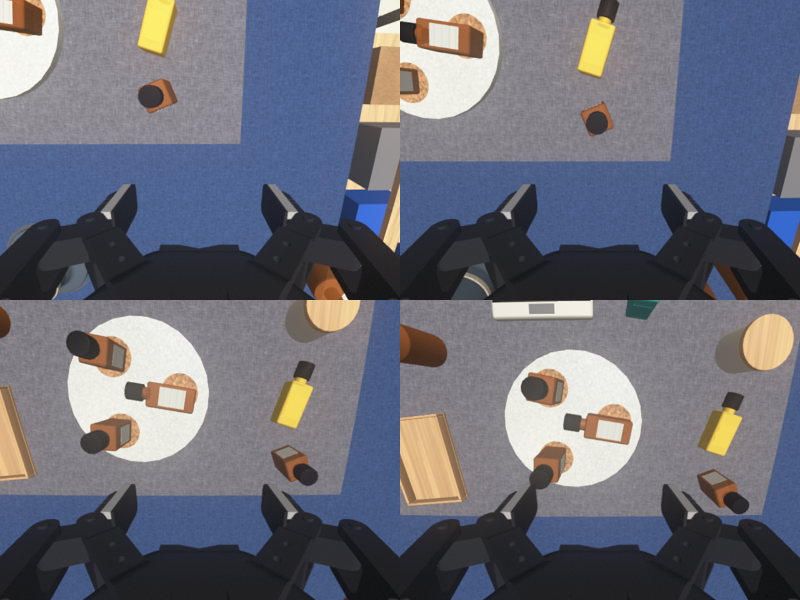

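The montage shows the tipped bottle's label at w2 (272,154) and w3 (328,205), and the spare's cap at w0 (240,154) and w1 (315,195). The yellow look-alike is clearly separate, so the choice is confirmed. I'll triangulate now.

```bash
python3 - <<'E'
from h import *
import pickle
np.set_printoptions(precision=4,suppress=True)
W=pickle.load(open("w.pkl","rb"))
def comp(m,seed):   # component nearest seed
    n,l,st,c=cv2.connectedComponentsWithStats(m,connectivity=4)
    ok=[i for i in range(1,n) if 100<st[i,4]<4000]
    i=min(ok,key=lambda i:np.linalg.norm(c[i]-seed)); return c[i],st[i],(l==i).astype(np.uint8)
def tst(nm,key,obs,zs,thr=None):
    L=[]
    for i,seed in obs:
        s,im,_=W[i]; h,sa,v=cv2.split(cv2.cvtColor(im,cv2.COLOR_RGB2HSV))
        m=((v<75)&(sa<110)) if key=="black" else ((sa<45)&(v>150)) if key=="label" else ((h<14)&(sa>100)&(v<190)&(v>60))|((sa<45)&(v>150)&(v<0))
        c,st,mm=comp(m.astype(np.uint8),seed); L.append(("wrist",c,s))
        r=plane("wrist",cv2.findContours(mm,0,1)[0][0],zs,s)[:,:2].astype(np.float32)
        print(nm,i,c,st,plane("wrist",c,zs,s)[0],cv2.minAreaRect(r))
    if len(L)>1: print("  tri",*tri(L))
tst("sparecap","black",[(0,(240,154)),(1,(315,195))],.132)
tst("label","label",[(2,(272,154)),(3,(328,205))],.082)
tst("tipcap","black",[(2,(216,146)),(3,(275,195))],.07)
tst("body","body",[(2,(272,158)),(3,(328,205))],.082)
E
```

```text
sparecap 0 [240.795  154.0151] [ 222  137   39   36 1127] [ 0.4226 -0.3303  0.132 ] ((0.4219866693019867, -0.3304215967655182), (0.03469757363200188, 0.03115798532962799), 87.46044158935547)
sparecap 1 [314.8027 196.53  ] [298 178  34  37 968] [ 0.4237 -0.3277  0.132 ] ((0.42357337474823, -0.3281986117362976), (0.031113823875784874, 0.03322029113769531), 62.91667175292969)
  tri [ 0.4223 -0.3277  0.1207] [0.00019448203105121656, 0.0001944820310512505]
label 2 [274.3792 156.684 ] [ 253  139   45   36 1250] [ 0.5584 -0.0813  0.082 ] ((0.5580623149871826, -0.08141034841537476), (0.047553882002830505, 0.033422816544771194), 80.2857894897461)
label 3 [335.2718 208.3316] [ 314  192   44   34 1122] [ 0.5586 -0.0816  0.082 ] ((0.5584040880203247, -0.08158861100673676), (0.04738236218690872, 0.033562034368515015), 80.34326171875)
  tri [ 0.5585 -0.0815  0.082 ] [0.00017390128782398238, 0.0001739012878241634]
tipcap 2 [151.2179 226.6832] [ 129  209   45   37 1253] [0.4741 0.0775 0.07  ] ((0.4733683466911316, 0.07682253420352936), (0.040978383272886276, 0.059709999710321426), 19.723085403442383)
tipcap 3 [212.0151 137.5906] [194 123  42  36 596] [0.6402 0.0621 0.07  ] ((0.6368934512138367, 0.059276893734931946), (0.048482414335012436, 0.03750179708003998), 80.82154846191406)
  tri [ 0.5996 -0.1065  0.5063] [0.04473193923577453, 0.0447319392357744]
body 2 [268.8036 153.7451] [ 227  131   88   50 1726] [ 0.5616 -0.0751  0.082 ] ((0.5601935386657715, -0.07565301656723022), (0.09765245020389557, 0.04421456903219223), 80.90707397460938)
body 3 [328.4643 202.7851] [ 288  182   84   49 1708] [ 0.5653 -0.0734  0.082 ] ((0.5633503794670105, -0.07369601726531982), (0.09715107083320618, 0.04845837876200676), 80.408447265625)
  tri [ 0.562  -0.0734  0.066 ] [0.0008687313015515877, 0.0008687313015513904]
```

The label height triangulates to 0.082 m as expected, with its centre at (0.5585, -0.0815) and axis yaw 80.3°. The spare's cap is at about (0.423, -0.328). I'll grasp the tipped bottle now, with the tool x-axis away from the standing bottles so the wrist camera stays clear of them.

```bash
cat >> h.py <<'E'
def Rz(yaw): c,s=np.cos(yaw),np.sin(yaw); return np.array([[c,s,0],[s,-c,0],[0,0,-1.]])
E
python3 - <<'E'
from h import *
np.set_printoptions(precision=3,suppress=True)
a=np.radians
g=np.array([.5592,-.0776,0])
print("grasp",inverse_kinematics(g+[0,0,.069],Rz(a(-99.7))))
for y in(5.4,-174.6): print("tray",y,inverse_kinematics([.458,.350,.04],Rz(a(y))))
movep(g+[0,0,.25],Rz(a(-99.7))); command_gripper(.085)
move_l(g+[0,0,.11],feed=.2)
print(move_l(g+[0,0,.069],feed=.06,until_force=6))
s=sense();print(s["position"],s["wrist_force"])
command_gripper(.03,40); s=sense();print(s["finger_gap"],s["gripper_force"],s["wrist_force"])
move_l(g+[0,0,.10],feed=.05); move_l(g+[0,0,.30],feed=.2)
s=sense();print(s["finger_gap"],s["wrist_force"],s["ft_torque"],s["time_s"])
im,_=camera("scene");im2,_=camera("top");cv2.imwrite("pics/lift.png",cv2.resize(np.hstack([im,im2]),(800,300))[:,:,::-1])
E
```

```text
grasp [-0.582  0.711  0.911  1.994 -0.775  0.829 -2.534]
tray 5.4 [-0.327  0.647 -0.537  1.917  0.493  0.71  -2.633]
tray -174.6 [ 0.062  0.963 -1.187  1.897  1.045  1.077  0.088]
False
[ 0.559 -0.077  0.069] [0.284 0.652 0.615]
0.045847319502116485 42.29418933391571 [-0.647 -0.073  2.399]
0.04553900450836383 [ 0.622  0.318 -3.082] [0.031 0.047 0.054] 11.975
```

View pics/lift.png

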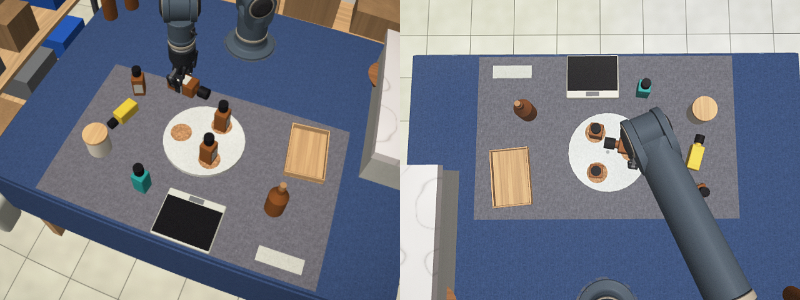

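The bottle is held level with a gap of 45.5 mm. The scene view shows the free disc at (181,132) in the half-scale picture and both keeps still standing. Next I lay it in the tray.

```bash
python3 - <<'E'
from h import *
np.set_printoptions(precision=3,suppress=True)
a=np.radians
t=a(5.4); tc=np.array([.4747,.3517]); tx=np.array([np.cos(t),np.sin(t)])
print("now",np.array(sense()["joint_pos"]))
best=None
for y,sg in((5.4,-1),(-174.6,1)):   # cap direction = -tool x
    p=np.r_[tc-sg*.017*tx,.28]; 
    q=inverse_kinematics(p,Rz(a(y))); ql=inverse_kinematics(np.r_[p[:2],.04],Rz(a(y)))
    if q is None or ql is None: print(y,None); continue
    d=np.abs(np.array(q)-sense()["joint_pos"]).max(); print(y,np.array(q),d)
    if best is None or d<best[0]: best=(d,y,p)
_,y,p=best; print("use",y,p)
movep(p,Rz(a(y))); s=sense(); print(s["position"],s["finger_gap"],s["wrist_force"])
im,_=camera("top"); cv2.imwrite("pics/pretray.png",im[:,:,::-1])
move_l([*p[:2],.07],feed=.2); print(sense()["position"])
hit=move_l([*p[:2],.034],feed=.02,until_force=2); s=sense(); print(hit,s["position"],s["wrist_force"])
E
```

```text
now [ 0.932  0.519 -1.219  1.702  0.506  1.286  2.578]
5.4 [-1.456  0.529  1.117  1.72  -0.505  1.216 -1.687] 4.265324435861338
-174.6 [-0.033  0.435 -0.929  1.707  0.372  1.188  0.605] 1.9728602041515921
use -174.6 [0.458 0.35  0.28 ]
[0.459 0.349 0.28 ] 0.045788243080933724 [ 1.029 -0.208 -1.964]
[0.458 0.351 0.071]
True [0.458 0.35  0.039] [-0.235 -0.362  4.431]
```

View pics/pretray.png

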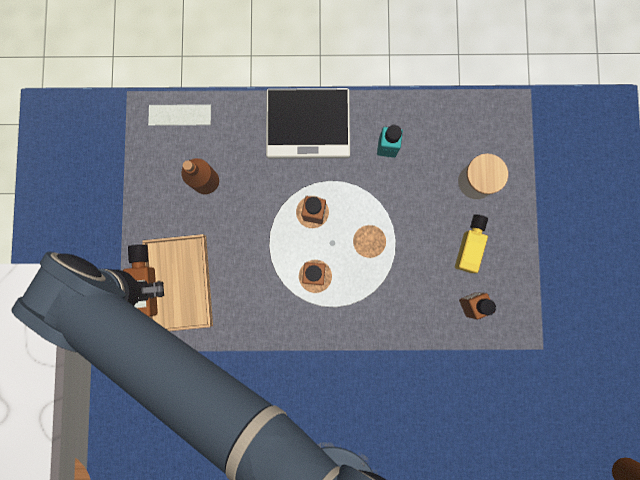

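The bottle touched the tray floor at TCP z 0.039, as predicted. Disc_free is clear at (370,241), and the keeps are standing at (313,208) and (313,273). I'll release, retreat and measure the disc and spare from both views.

```bash
python3 - <<'E'
from h import *
np.set_printoptions(precision=4,suppress=True)
command_gripper(.072); p=np.array(sense()["position"])
move_l(p+[0,0,.06],feed=.12); move_l(p+[0,0,.24],feed=.25)
movep([.40,-.30,.30],Rz(np.radians(-180+40)))
sleep(.2)
im,_=camera("top");sc,_=camera("scene");print(sense()["time_s"],np.array(sense()["joint_pos"]))
T,S=masks(im),masks(sc)
obs=[]
for n,m,b in(("top",T,(345,218,394,266)),("scene",S,(265,180,308,232))):
    c=max(blobs(m["cork"],b,100),key=cv2.contourArea); c=cv2.convexHull(c)
    P=plane(n,c,.036)[:,:2].astype(np.float32); print(n,cen(c),"disc",cv2.fitEllipse(P)); 
    e=cv2.fitEllipse(c); obs.append((n,e[0],None))
print("tri disc",*tri(obs))
cv2.imwrite("pics/after.png",np.hstack([im[150:350,120:520],sc[80:280,200:600]])[:,:,::-1]); 
E
```

```text
20.925 [ 1.5105  0.3374 -1.1669  1.8382  0.3345  1.1866  2.5051]
top [369.1456 240.9027] disc ((0.5682083964347839, -0.09027574211359024), (0.07335972785949707, 0.07440382242202759), 161.30853271484375)
scene [289.5262 211.4859] disc ((0.5676303505897522, -0.09259448945522308), (0.07403606921434402, 0.07478836923837662), 60.69707489013672)
tri disc [ 0.5683 -0.0912  0.0367] [0.0010083410861778715, 0.001008341086177917]
```

View pics/after.png

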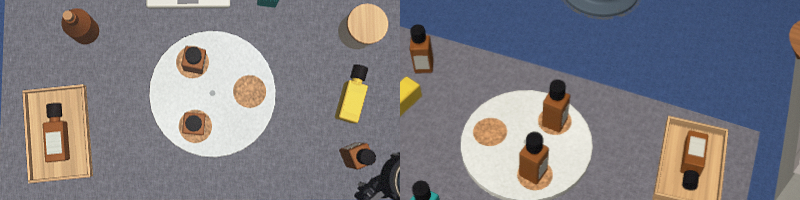

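The tipped bottle lies in the tray and both keeps are standing. The free disc is at (0.568, -0.091, 0.037), which is 85 mm from the axis, so it checks. Next is a close look at the spare's cap, between the fingers.

```bash
python3 - <<'E'
from h import *
import pickle
np.set_printoptions(precision=4,suppress=True)
command_gripper(.085)
obs=[];L=[]
for dx in(0,-.05):
    movep([.423+dx,-.329,.28],Rz(0)); sleep(.3); s=sense(); im,_=camera("wrist")
    h,sa,v=cv2.split(cv2.cvtColor(im,cv2.COLOR_RGB2HSV)); m=((v<75)&(sa<110)).astype(np.uint8)
    c=[c for c in blobs(m,(230,20,410,400),300)]
    c=min(c,key=lambda c:np.linalg.norm(cen(c)-cv2.projectPoints(np.array([[.423,-.329,.13]]),cv2.Rodrigues(pose("wrist",s)[2].T)[0],-pose("wrist",s)[2].T@pose("wrist",s)[1],np.array(camera_params("wrist")["K"]),np.array(camera_params("wrist")["dist"]))[0].ravel()))
    r=plane("wrist",c,.132,s); print(cen(c),r.min(0),r.max(0),plane("wrist",[cen(c)],.132,s)[0]); obs.append(("wrist",cen(c),s))
    L.append(im[:400,150:500])
print(*tri(obs),sense()["time_s"])
cv2.imwrite("pics/cap.png",np.hstack(L)[:,:,::-1])
E
```

```text
[316.6112 231.9907] [ 0.4075 -0.3434  0.132 ] [ 0.4435 -0.3116  0.132 ] [ 0.4254 -0.3276  0.132 ]
[316.676  173.7536] [ 0.407  -0.3433  0.132 ] [ 0.4383 -0.3115  0.132 ] [ 0.4227 -0.3275  0.132 ]
[ 0.4215 -0.3275  0.1165] [1.745404018073624e-05, 1.7454040180840842e-05] 24.85
```

View pics/cap.png

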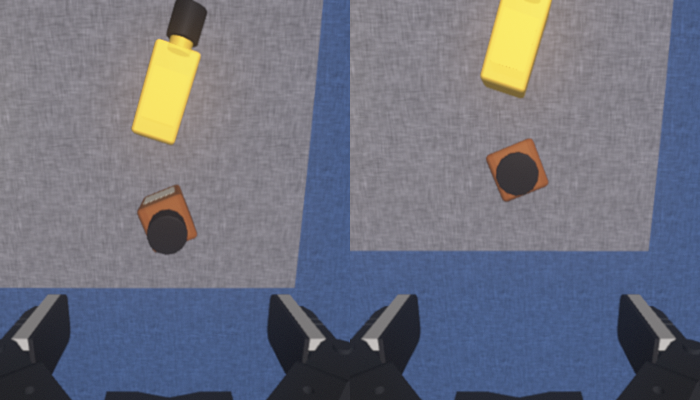

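In the right-hand picture the camera is straight above the spare and the cap is concentric with the body at (167+150, 174), giving a centre of (0.4227, -0.3275). I'll grip the cap above the shoulder.

```bash
python3 - <<'E'
from h import *
np.set_printoptions(precision=4,suppress=True)
g=np.array([.4227,-.3275,0])
movep(g+[0,0,.22],Rz(0)); move_l(g+[0,0,.16],feed=.15)
print(move_l(g+[0,0,.120],feed=.06,until_force=5),sense()["position"])
f0=np.array(sense()["wrist_force"])
command_gripper(.02,50); s=sense();print(s["finger_gap"],s["gripper_force"],s["wrist_force"]-f0)
move_l(g+[0,0,.14],feed=.04); move_l(g+[0,0,.24],feed=.15)
s=sense();print(s["finger_gap"],s["wrist_force"]-f0,s["ft_torque"],s["time_s"])
d=np.array([.568,-.0912,0])
move_l(d+[0,0,.24],feed=.15); sleep(.5); s=sense();print(s["position"],s["finger_gap"])
T,_=camera("top");S,_=camera("scene"); 
cv2.imwrite("pics/hang.png",np.hstack([T[130:380,240:540],S[90:340,200:500]])[:,:,::-1])
c=cv2.convexHull(blobs(masks(S)["cork"],(265,180,308,232),100)[0]); print(cv2.fitEllipse(plane("scene",c,.036)[:,:2].astype(np.float32)))
E
```

```text
False [ 0.4227 -0.3278  0.1201]
0.03286661817328869 49.66831684112549 [-1.093  -0.3594  1.9098]
0.033152854090380796 [-0.8506 -0.1262 -2.0261] [ 0.0211  0.036  -0.0087] 28.6167
[ 0.568  -0.0912  0.24  ] 0.0331512939590485
((0.5676398277282715, -0.09261820465326309), (0.07404813915491104, 0.07482975721359253), 56.62710952758789)
```

View pics/hang.png

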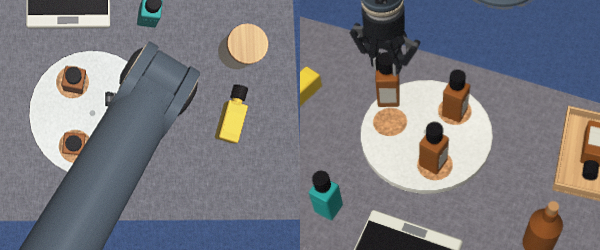

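The spare hangs upright over the free disc, and the platter has not moved. I'll lower it gently.

```bash
python3 - <<'E'
from h import *
np.set_printoptions(precision=4,suppress=True)
d=np.array([.568,-.0915,0])
move_l(d+[0,0,.172],feed=.1); sleep(.4)
print(move_l(d+[0,0,.152],feed=.015,until_force=1.5)); s=sense(); print(s["position"],s["wrist_force"])
command_gripper(.06); sleep(.2); print(sense()["finger_gap"])
p=np.array(sense()["position"]); move_l(p+[0,0,.10],feed=.1)
movep([.40,-.35,.32],Rz(0)); sleep(.3)
o={}
for k in(0,1):
    T,_=camera("top");S,_=camera("scene"); o[k]=S; sleep(1)
print("moved px",cv2.absdiff(o[0],o[1])[150:290,240:420].max(), sense()["time_s"])
cv2.imwrite("pics/end.png",np.hstack([T[130:380,130:530],S[90:340,200:600]])[:,:,::-1])
m=masks(T); 
h,sa,v=cv2.split(cv2.cvtColor(T,cv2.COLOR_RGB2HSV))
for c in blobs(((v<75)&(sa<110)).astype(np.uint8),(275,185,392,302),60): print("cap",cen(c),plane("top",[cen(c)],.168)[0])
for n,im,b in(("top",T,(345,218,394,266)),("scene",S,(262,180,308,232))):
    cs=np.vstack(blobs(masks(im)["cork"],b,25)); print(n,"disc",cv2.fitEllipse(plane(n,cv2.convexHull(cs),.036)[:,:2].astype(np.float32)))
E
```

```text
True
[ 0.5681 -0.0915  0.1563] [0.6814 0.595  4.1142]
0.06014454824795231
moved px 18 38.85
cap [374.1897 236.8808] [ 0.5654 -0.0896  0.168 ]
cap [312.8276 205.2299] [0.6312 0.0354 0.168 ]
cap [313.1725 273.0601] [0.4924 0.035  0.168 ]
top disc ((0.568013608455658, -0.08995379507541656), (0.07263268530368805, 0.0742294043302536), 152.4618377685547)
scene disc ((0.5680544376373291, -0.09242790192365646), (0.07385031133890152, 0.07445162534713745), 48.674129486083984)
```

View pics/end.png

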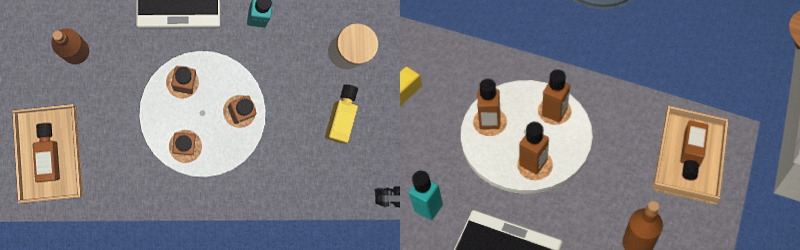

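The spare stands on its disc, centred to within about 3 mm. I'll make sure the platter is really at rest before handing in.

```bash
python3 - <<'E'
from h import *
A,_=camera("scene"); sleep(3); B,_=camera("scene"); d=cv2.absdiff(A,B).max(2)
print(d[150:290,240:420].max(),d[300:400,250:350].max(),(d[150:290,240:420]>30).sum(),(d[150:290,240:420].mean()),d[300:400,250:350].mean())
if (d[150:290,240:420]>30).sum()==0: finish_job(); print("done",sense()["time_s"])
E
```

```text
19 17 0 2.1619444444444444 3.5166
the job is handed in; nothing more can be done
the job is handed in; nothing more can be done
```

The job is handed in at about 42 s: the tipped bottle lies on its side in the tray, the spare stands on the free cork disc about 3 mm off centre at most, both other bottles are standing, and the platter was at rest in the last pictures.

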